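Raise the bay's barrier arm and park the drill-bit stand

TASK

Push the counterweighted barrier arm that lies across the tool bay up past its balance point, so that it swings on and stays raised by itself. Then push the drill-bit stand along the bay, under the raised arm, until it is fully home against the end stop. Only push: keep the stand down on the bed of the bay, and leave the jar, the screwdriver and the small-parts tray where they are.

Things in the scene. Friction and masses are not known exactly. Their poses are not given: they have to be found in the camera images.
- bay: The tool bay, a fixed fixture on the bench; its place and yaw vary. Origin on the bench surface, in the middle of the bay's width, straight below the lowered barrier arm. Its +x points along the bay to the end stop (roughly away from the robot), +y to the arm's hinge bracket, z up. Sizes below are in mm in this frame.
- bay_bed (a point): Centre of the top of the bay's flat grey bed. The bed's top is at z 12 and runs from x -160 to 90. Two aluminium side rails along it have their inner faces at y -48 and +48, are 9 thick, tops at z 32.
- bay_stop (a point): Middle of the near face of the dark steel end stop: face at x 75, z 37; the stop is 15 thick, its top at z 62.
- bay_rest (a point): Top of the grey post on which the lowered arm rests: y -78 to -66, x -15 to 15, top at z 75.
- barrier (a joint): Barrier arm's angle, rad: 0 = level across the bay on its rest; grows as the free end goes up; 1.6 = fully raised, just past upright, on its buffer. Balance point about 0.63: below it the arm falls back to 0, above it the counterweight takes it on to 1.6 in some 2 to 3 s, where it stays. Pushing up at barrier_push takes about 1.5 N at first, less higher up, and 0.3 N more per 0.1 m/s (damped).
- barrier_hinge (a point): The arm's hinge axis: bay x 0, y 130, z 84; the axis is parallel to the bay's x. It sits in a bracket of two grey cheeks at y 113 to 147, x -19 to 19, up to z 100, on a foot plate 12 thick that reaches to y 245, x -45 to 45.
- barrier_push (a point): Point on the arm's underside, 255 from the hinge towards the free end; a good place to push up; moves with the arm. The arm is a square aluminium bar 18 x 18 running from the hinge to bay -y when lowered, 300 long to its free end with a black cap. The hinge lies on its centre line. Lowered, its underside is at z 75, with nothing under it beyond the rest post.
- barrier_weight (a point): Centre of the counterweight on the arm: dark steel disc 60 across, 40 thick; when the arm is lowered it is 55 above the hinge and 25 to its bay +y side; it swings over to bay +y and down as the arm goes up.
- stand: The drill-bit stand, loose, about 0.4 kg: wooden block 80 (x) x 90 (y) x 60 (z) with two rows of steel bits upright in its top at x 5 and 22, reaching 106 above its underside. Origin: middle of the underside; x along the bay to the stop. Starts on the bed between the rails, before the lowered arm, under which the bits do not pass. Home, its origin is 40 before the stop's face.
- stand_back (a point): Middle of the stand's back face (the face away from the stop), 30 mm above the stand's underside, where to push.
- jar: Bystander: closed jar, 54 mm across, 70 mm high, loose, on the bench near the arm's free end, beyond the arm. Origin at the centre of its underside.
- screwdriver: Bystander: screwdriver lying on the bench beside the bay on the hinge side. Origin under its middle.
- tin: Bystander: grey open small-parts tray 70 x 100 x 35 mm on the bench, beyond the hinge bracket. Origin at the centre of its underside.
There are look-alikes about, which are no part of the job. Of the things that look like the stand, the middle-sized one is meant.

How it is judged:
By the outcome, as a careful person would: the job done as asked, in the order asked, and still so for the second after the job is handed in, with the robot touching nothing.
It also fails if it takes over 64 s, if anything falls off the work surface, if the arm or the gripper's body presses on something with over 40 N, if the wrist force passes 120 N, or if a joint passes its speed limit or range.

ROBOT

A 6-joint arm with a two-finger parallel gripper is mounted at the origin on the work surface. World frame = base frame: x ahead of the robot, y to its left, z up, the work surface at z = 0. Lengths are in mm, angles in rad, forces in N, time in s.
With the tool pointing down it reaches from about 300 to 850 mm from the base axis. Payload 5.4 kg.
Tool frame: the origin (TCP) lies on the centre line of the jaws, within the pads' length; the fingertips stand 25 mm ahead of it and the grasp point (between the pads) lies 6 mm ahead of it; z points along the fingers, x is the direction in which the jaws open and shut, and the axes are right-handed (so a half turn about z gives the same grasp; the last joint's range is limited). The gripper opens to 85 mm and grips with 20 to 120 N. Pads are 22 mm wide; open, the fingers measure 114 mm over their backs; the gripper's body (76 mm by 85 mm) begins 54 mm behind the grasp point. The pads swing forward as they close: fully open they stand 13 mm farther back than shut.
Start: joints at [1.109, 0.158, 1.597, -0, 1.386, -0.21], TCP at [143.271, 556.848, 256.299] pointing down, gripper open.
Joint ranges: [-2.91, 2.91], [-0.94, 2.29], [0.18, 2.7], [-1.29, 4.43], [0.17, 2.64], [-3, 3]. Speed limits (rad/s): [2.57, 2.57, 3.14, 3.14, 3.14, 3.14].

INTERFACE

Orientations are given as a rotation vector (axis times angle).
In Python, from cell import env gives the robot as it stands. The module is installed in compiled form; this text tells all that it offers.
- The arm moves only by the tool apply_moves, never from a script. Its argument "increments" is a list of rows, each a list of 3 entries, a list of its own where there are three numbers: the shift along the tool's x, y, z in units of 50 mm (1.0 is 50 mm), then the turn, a rotation vector about the tool's x, y, z in degrees, then the gripper's target within -1 to 1 (fully open at 1, half-way at 0, shut at -1). In form: [[[dx, dy, dz], [wx, wy, wz], jaw], ...]. A call has exactly 5 rows; each row shifts and turns the pose as measured when the row begins, along the tool's axes as they then stand; what a row does not reach is not made up. A row lasts 1/8 s, in which the tool goes at most 62.5 mm and 10.7 degrees, less where a joint would pass 70% of its speed; a pose out of reach is approached as far as the arm can. A call is refused whole if a number of a shift passes 1 or a number of a turn 10.7, either way. A call with a gripper value outside its range is refused whole. The fingers move at their own pace and stop on an object; the grip force is fixed at half the most. Time passes only in rows, so rows that do not move let the fingers close, or fill a call up. It gives the time, the measured TCP pose, the force and the opening at its end, in the units of the state.
- env.get_obs(): the state, without advancing time (a new reading comes with each control period).
- env.grab_frame(name): name is "side" or "top" or "wrist"; returns the picture (384x512x3 uint8, blue, green, red); there is no depth.
- env.camera_params(name): a dict with "K" (3x3 intrinsics, pixels), "R" (3x3) and "t" (3): a world point X has camera coordinates R X + t. Camera axes: x right, y down, z forward; pixel columns grow to the right and rows downward; lengths in mm; the calibration is good to about 2 mm. The wrist camera is an equidistant fisheye: a pixel r from the principal point sees the ray r / f radians off the axis. A picture is of the moment at which its call begins: read the wrist's pose just before it. camera_params takes no time and is no camera call; for the wrist camera it gives the pose at the moment of the call.
- env.finish_job(): hands the job in, once; it reports no verdict.
Trained networks look in the newest picture that a camera, given by its name, has taken for a name from the list of things; names that differ only in an ending like _2 or _b are one class to them, and where a whole thing is asked for, a point or a joint stands for the part that bears it (a point fixed in the world has none). Each returns a list of dicts, best first, with "conf" (0 to 1); they miss things now and then, are a little off and sometimes report something else, mostly with a low value. They report only what shows in the picture. A call takes as long as a camera call. They do not tell look-alikes from the thing itself.
- env.boxes_of(camera, thing): "xy" ([column, row] in pixels, amid what is visible of it).
- env.trace(camera, thing): "mask" (384x512 bool, what is visible of it) and "xy" ([column, row] in pixels, amid what is visible of it).
The state is a dict: "time": time; "joint_positions": joint angles; "dq": joint speeds; "joint_efforts": joint torques, N m; "position": TCP position; "ee_rot": TCP orientation; "ft_force": force on the tool from outside, world axes, zero at the start; "torque": the same for the moment, N m; "opening": opening from 0.0 (shut) to 1.0 (fully open).
Only numpy, scipy, OpenCV 4.12 (cv2) and the standard library are available. Lean on these libraries where they do the work, as an engineer would, in place of code of your own. Each camera call takes 0.05 s, during which the arm holds its last target.

## Working session

There is one attempt and no reset: what is moved stays moved. The work goes in short steps, Python scripts to look and compute and a tool call to move; the robot and the scene stay as the last step left them, time stands still between calls to the robot, and variables do not carry over. Pictures are saved under pics/ and viewed, and the job is handed in when it is done.

Besides the shell and the picture viewer there is one more tool, called after ">>>" by a JSON object that holds its "name" and its "arguments". apply_moves: Moves the arm, as the interface text tells. Its arguments: {"type":"object","properties":{"increments":{"type":"array"}},"required":["increments"]}

```bash
mkdir -p pics; python3 - <<'E'
from cell import env
import cv2
for n in ("side","top"):
    cv2.imwrite(f"pics/{n}0.png",env.grab_frame(n))
    p=env.camera_params(n); print(n,p["K"].round(1).tolist(),p["R"].round(3).tolist(),p["t"].round(1).tolist())
    for th in ("stand","barrier","bay","bay_bed","jar","tin","screwdriver"):
        try: print(th,[(d["xy"],round(d["conf"],2)) for d in env.boxes_of(n,th)])
        except Exception as e: print(th,e)
print(env.get_obs())
E
```

```text
side [[415.5, 0.0, 262.8], [0.0, 415.5, 188.8], [0.0, 0.0, 1.0]] [[0.998, -0.056, 0.014], [-0.026, -0.653, -0.757], [0.052, 0.755, -0.653]] [-596.4, 114.3, 943.2]
stand [([243.8, 209.5], 0.94), ([161.7, 313.4], 0.82)]
barrier [([273.1, 180.2], 0.89)]
bay [([271.6, 206.9], 0.82), ([278.0, 180.1], 0.32)]
bay_bed [([268.4, 206.4], 0.78)]
jar [([355.1, 256.7], 0.92)]
tin [([310.6, 155.4], 0.85), ([272.4, 209.1], 0.69)]
screwdriver [([176.8, 181.4], 0.84)]
top [[382.0, 0.0, 249.7], [0.0, 382.0, 196.3], [0.0, 0.0, 1.0]] [[0.004, -1.0, 0.013], [-0.992, -0.005, -0.122], [0.122, -0.013, -0.992]] [44.1, 588.5, 1134.3]
stand [([346.4, 261.7], 0.81), ([255.4, 209.2], 0.69), ([280.1, 267.1], 0.6)]
barrier []
bay [([241.4, 184.5], 0.75), ([242.8, 182.6], 0.6)]
bay_bed [([241.5, 183.4], 0.88)]
jar [([302.4, 132.8], 0.66)]
tin [([184.3, 149.1], 0.86)]
screwdriver [([205.9, 260.5], 0.73)]
{'time': 0.8, 'joint_positions': array([ 1.10890028e+00,  1.58386876e-01,  1.59695476e+00, -3.00304977e-05,
        1.38622513e+00, -2.10078189e-01]), 'dq': array([-0.00058818, -0.00030607,  0.00159314, -0.00070341, -0.00037192,
        0.0009772 ]), 'joint_efforts': array([ 4.74068554e-05, -3.95992291e+01, -3.31678033e+01, -4.18130885e-04,
        7.06389474e-04,  1.11365530e-06]), 'position': array([143.28380446, 556.85576927, 256.32921219]), 'ee_rot': array([2.48279985e+00, 1.92489295e+00, 5.67678807e-05]), 'ft_force': array([-0.62032582,  0.05056335,  0.45772145]), 'torque': array([ 0.00853128,  0.01777083, -0.02249398]), 'opening': 0.9993789057493907}
```

View pics/side0.png

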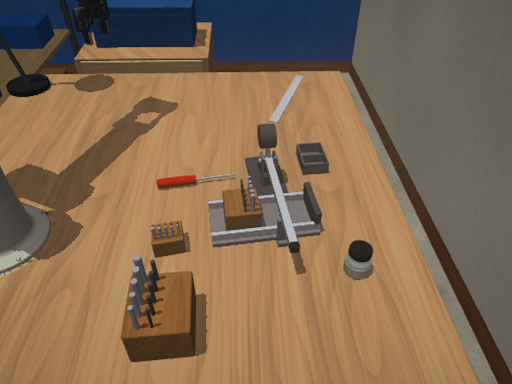

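View pics/top0.png

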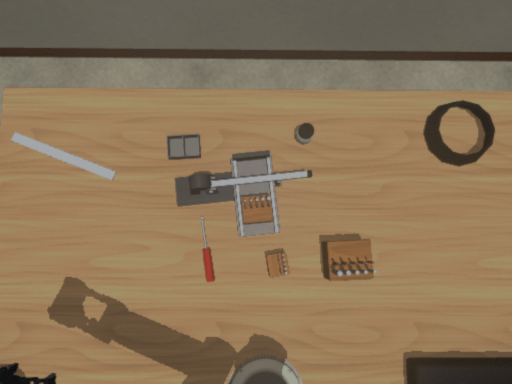

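The stand in the bay (side ≈ [242,208], top ≈ [257,208]) is the middle-sized one. The small look-alike is at side [167,238] and the large one at [160,313]. I'll zoom in to pick bay landmarks.

```bash
python3 - <<'E'
import cv2
a=cv2.imread("pics/side0.png"); cv2.imwrite("pics/side0z.png",cv2.resize(a[115:265,195:345],None,fx=4,fy=4,interpolation=cv2.INTER_CUBIC))
a=cv2.imread("pics/top0.png"); cv2.imwrite("pics/top0z.png",cv2.resize(a[115:265,170:320],None,fx=4,fy=4,interpolation=cv2.INTER_CUBIC))
E
```

```text
(no output)
```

View pics/side0z.png

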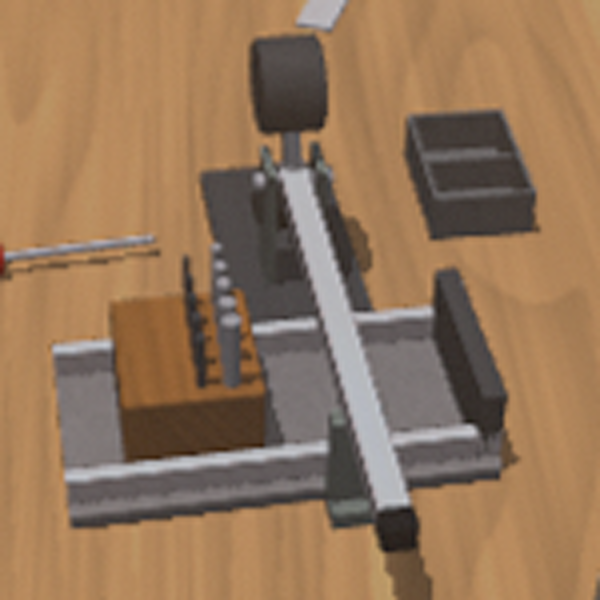

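View pics/top0z.png

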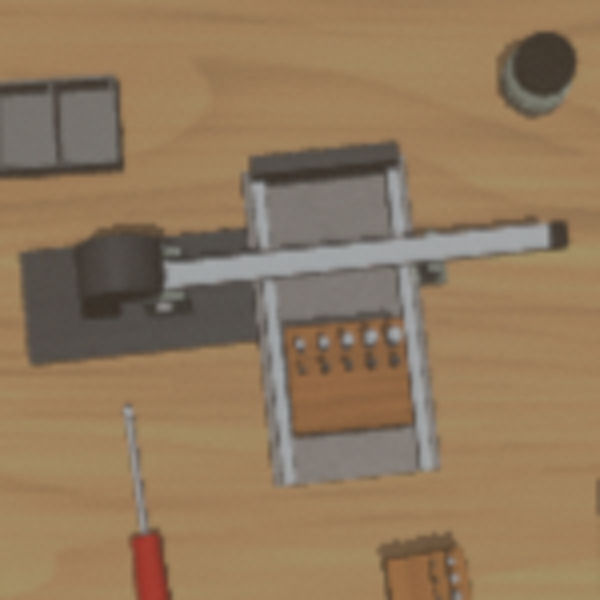

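```bash
cat > h.py <<'E'
import numpy as np, json
from scipy.optimize import least_squares
from scipy.spatial.transform import Rotation as Rn
from cell import env
def proj(cam,X):
    p=env.camera_params(cam); c=np.asarray(X)@p["R"].T+p["t"]
    u=c@p["K"].T; return u[:,:2]/u[:,2:]
def b2w(b,P):
    P=np.asarray(P,float); c,s=np.cos(b[2]),np.sin(b[2])
    return np.c_[b[0]+c*P[:,0]-s*P[:,1], b[1]+s*P[:,0]+c*P[:,1], P[:,2]]
E
python3 - <<'E'
from h import *
S=[((-160,-57,32),(68,488)),((-160,-57,0),(73,523)),((-9,-170,93),(380,517)),((9,-170,93),(415,508)),((-45,245,12),(202,172))]
T=[((-160,57,32),(275,485)),((-160,-57,32),(438,467)),((-160,48,32),(294,482)),((-160,-48,32),(418,470)),((-45,245,12),(30,363)),((45,245,12),(20,255)),((9,-170,93),(567,222)),((-9,-170,93),(567,246))]
def prep(L,o): return np.array([a for a,_ in L],float),np.array([b for _,b in L],float)/4+o
sp,su=prep(S,(195,115));tp,tu=prep(T,(170,115))
def res(b): return np.r_[(proj("side",b2w(b,sp))-su).ravel(),(proj("top",b2w(b,tp))-tu).ravel()]
r=least_squares(res,[600,0,0],loss="soft_l1"); b=r.x
print(b.round(4),res(b).round(1).reshape(-1,2).tolist()); json.dump(b.tolist(),open("bay.json","w"))
# stand
tz=np.array([(295,435),(413,424),(287,323),(405,318)],float)/4+(170,115)
def ray(cam,uv,z):
    p=env.camera_params(cam); d=p["R"].T@np.linalg.inv(p["K"])@np.r_[uv,1]; o=-p["R"].T@p["t"]; return o+d*(z-o[2])/d[2]
for uv in tz:
    w=ray("top",uv,72); c,s=np.cos(b[2]),np.sin(b[2]); d=w[:2]-b[:2]; print("stand", w.round(0),(c*d[0]+s*d[1]).round(1),(-s*d[0]+c*d[1]).round(1))
print("push",b2w(b,[(0,-125,75),(0,130,84),(-160,0,12)]).round(1).tolist())
j=env.boxes_of("side","jar")[0]["xy"]; w=ray("side",j,35); print("jar",w); d=w[:2]-b[:2];print((c*d[0]+s*d[1]).round(1),(-s*d[0]+c*d[1]).round(1))
print(Rn.from_rotvec(env.get_obs()["ee_rot"]).as_matrix().round(3).tolist())
E
```

```text
[6.324775e+02 3.484680e+01 1.114000e-01] [[-1.2, -1.4], [-1.5, -0.4], [0.3, 3.4], [0.5, 4.6], [-1.2, -0.4], [1.9, -0.3], [-1.6, 0.2], [0.1, 0.2], [0.5, -0.2], [-0.8, -0.1], [-0.7, -1.5], [-0.6, -0.6], [0.2, -0.6]]
stand [502.  64.  72.] -126.1 43.9
stand [511. -22.  72.] -127.4 -43.4
stand [585.  71.  72.] -43.0 41.0
stand [589. -17.  72.] -48.5 -46.6
push [[646.4, -89.4, 75.0], [618.0, 164.0, 84.0], [473.5, 17.1, 12.0]]
jar [ 784.81266081 -115.66990762   35.        ]
134.7 -166.5
[[0.249, 0.968, 0.0], [0.968, -0.249, 0.0], [0.0, -0.0, -1.0]]
```

```bash
cat >> h.py <<'E'
def bayrot(b,alpha):
    # tool pointing bay+x tilted alpha from down; tool x = -bay y
    z=np.array([np.sin(alpha),0,-np.cos(alpha)]); x=np.array([0,-1.,0]); y=np.cross(z,x)
    return Rn.from_euler("z",b[2])*Rn.from_matrix(np.c_[x,y,z])
def plan(wps,step=50,ang=10.5,show=40):
    """wps: list of (world pos, Rotation, step mm). prints rows from current pose"""
    o=env.get_obs(); p=o["position"].copy(); R=Rn.from_rotvec(o["ee_rot"]); n=0
    for g,G,st in wps:
        while n<show:
            d=np.asarray(g)-p; w=(R.inv()*G).as_rotvec(degrees=True)
            k=max(np.linalg.norm(d)/st,np.linalg.norm(w)/ang)
            if k<0.03: break
            f=min(1,1/k); s=R.inv().apply(d*f)/50; w=w*f
            print([s.round(3).tolist(),w.round(1).tolist()]); n+=1
            p=p+R.apply(s*50); R=R*Rn.from_rotvec(w,degrees=True)
        print("-- reached",np.round(p,1))
def st(b=None):
    o=env.get_obs(); b=b or json.load(open("bay.json")); d=o["position"][:2]-b[:2]; c,s=np.cos(b[2]),np.sin(b[2])
    print("t",round(o["time"],2),"pos",o["position"].round(1),"bay",np.round([c*d[0]+s*d[1],-s*d[0]+c*d[1]],1),"F",o["ft_force"].round(1),"q",o["joint_positions"].round(2),"open",round(o["opening"],2),"z",Rn.from_rotvec(o["ee_rot"]).as_matrix()[:,2].round(2))
E
python3 - <<'E'
from h import *
b=json.load(open("bay.json"))
G=bayrot(b,0)
w=b2w(b,[(-130,-135,270)])[0]; print(w)
plan([(w,G,50)])
E
```

```text
[ 518.28566965 -113.76425087  270.        ]
[[-0.724, 0.69, -0.018], [-0.0, -0.0, 10.4]]
[[-0.588, 0.809, -0.018], [-0.0, -0.0, 10.4]]
[[-0.433, 0.901, -0.018], [-0.0, -0.0, 10.4]]
[[-0.264, 0.964, -0.018], [-0.0, -0.0, 10.4]]
[[-0.086, 0.996, -0.018], [-0.0, -0.0, 10.4]]
[[0.095, 0.995, -0.018], [-0.0, -0.0, 10.4]]
[[0.272, 0.962, -0.018], [-0.0, -0.0, 10.4]]
[[0.441, 0.898, -0.018], [-0.0, -0.0, 10.4]]
[[0.595, 0.804, -0.018], [-0.0, -0.0, 10.4]]
[[0.73, 0.684, -0.018], [-0.0, -0.0, 10.4]]
[[0.841, 0.541, -0.018], [-0.0, -0.0, 10.4]]
[[0.924, 0.381, -0.018], [-0.0, -0.0, 10.4]]
[[0.978, 0.209, -0.018], [-0.0, -0.0, 10.4]]
[[0.999, 0.03, -0.018], [-0.0, -0.0, 10.4]]
[[0.988, -0.15, -0.018], [-0.0, -0.0, 10.4]]
[[0.349, -0.12, -0.007], [-0.0, -0.0, 3.8]]
-- reached [ 518.3 -113.8  270. ]
```

>>> {"name": "apply_moves", "arguments": {"increments": [[[-0.72, 0.69, -0.02], [0, 0, 10.4], -1], [[-0.59, 0.81, -0.02], [0, 0, 10.4], -1], [[-0.43, 0.9, -0.02], [0, 0, 10.4], -1], [[-0.26, 0.96, -0.02], [0, 0, 10.4], -1], [[-0.09, 0.99, -0.02], [0, 0, 10.4], -1]]}}

```text
time: 1.48
position: [264.6, 334.2, 261.5]
ee_rot: [-3.082, -0.606, -0.004]
ft_force: [1.5, 0.2, -0.7]
opening: -0.002
```

```bash
python3 - <<'E'
from h import *
b=json.load(open("bay.json"))
st()
plan([(b2w(b,[(-130,-135,270)])[0],bayrot(b,0),50)])
E
```

```text
t 1.48 pos [264.6 334.2 261.5] bay [-332.4  338.4] F [ 1.5  0.2 -0.7] q [ 0.62 -0.25  1.98 -0.    1.41  0.23] open -0.0 z [ 0.  0. -1.]
[[0.126, 0.992, -0.017], [-0.0, -0.0, 10.3]]
[[0.301, 0.953, -0.016], [-0.0, -0.0, 10.3]]
[[0.467, 0.884, -0.016], [-0.0, -0.0, 10.3]]
[[0.617, 0.787, -0.016], [-0.0, -0.0, 10.3]]
[[0.748, 0.664, -0.016], [-0.0, -0.0, 10.3]]
[[0.854, 0.52, -0.016], [-0.0, -0.0, 10.3]]
[[0.933, 0.359, -0.016], [-0.0, -0.0, 10.3]]
[[0.982, 0.187, -0.016], [-0.0, -0.0, 10.3]]
[[1.0, 0.008, -0.016], [-0.0, -0.0, 10.3]]
[[0.985, -0.17, -0.016], [-0.0, -0.0, 10.3]]
[[0.279, -0.102, -0.005], [-0.0, -0.0, 3.1]]
-- reached [ 518.3 -113.8  270. ]
```

>>> {"name": "apply_moves", "arguments": {"increments": [[[0.13, 0.99, -0.02], [0, 0, 10.3], -1], [[0.3, 0.95, -0.02], [0, 0, 10.3], -1], [[0.47, 0.88, -0.02], [0, 0, 10.3], -1], [[0.62, 0.79, -0.02], [0, 0, 10.3], -1], [[0.75, 0.66, -0.02], [0, 0, 10.3], -1]]}}

```text
time: 2.1
position: [388.5, 108.3, 268.2]
ee_rot: [-3.023, 0.837, -0.011]
ft_force: [0.9, 0.8, -0.2]
opening: -0.003
```

>>> {"name": "apply_moves", "arguments": {"increments": [[[0.85, 0.52, -0.02], [0, 0, 10.3], -1], [[0.93, 0.36, -0.02], [0, 0, 10.3], -1], [[0.98, 0.19, -0.02], [0, 0, 10.3], -1], [[1.0, 0.01, -0.02], [0, 0, 10.3], -1], [[0.98, -0.17, -0.02], [0, 0, 10.3], -1]]}}

```text
time: 2.72
position: [504.2, -122.8, 275.1]
ee_rot: [-2.322, 2.102, -0.011]
ft_force: [1.5, 0.5, 0.1]
opening: -0.001
```

```bash
python3 - <<'E'
from h import *
b=json.load(open("bay.json"))
st()
plan([(b2w(b,[(-130,-135,230)])[0],bayrot(b,np.radians(50)),50)])
E
```

```text
t 2.73 pos [ 504.2 -122.8  275.1] bay [-145.  -142.4] F [1.5 0.5 0.1] q [-0.48 -0.01  1.74  0.01  1.4   0.99] open -0.0 z [ 0.01  0.   -1.  ]
[[-0.032, -0.061, 0.193], [10.5, -0.0, -0.1]]
[[-0.032, -0.025, 0.201], [10.5, -0.0, -0.1]]
[[-0.031, 0.012, 0.202], [10.5, -0.0, -0.1]]
[[-0.031, 0.049, 0.197], [10.5, -0.0, -0.1]]
[[-0.022, 0.058, 0.128], [7.3, -0.0, -0.1]]
-- reached [ 518.3 -113.8  230. ]
```

>>> {"name": "apply_moves", "arguments": {"increments": [[[-0.03, -0.06, 0.19], [10.5, 0, 0], -1], [[-0.03, -0.03, 0.2], [10.5, 0, 0], -1], [[-0.03, 0.01, 0.2], [10.5, 0, 0], -1], [[-0.03, 0.05, 0.2], [10.5, 0, 0], -1], [[-0.02, 0.06, 0.13], [7.3, 0, 0], -1]]}}

```text
time: 3.35
position: [522.9, -120.0, 229.1]
ee_rot: [-1.755, 1.601, -0.767]
ft_force: [0.8, 0.2, 0.3]
opening: 0.002
```

```bash
python3 - <<'E'
from h import *
b=json.load(open("bay.json"))
st()
a=np.radians(50); L=120
f=np.array([-9,-135,45.]); pre=f-L*np.array([np.sin(a),0,-np.cos(a)])
W=b2w(b,[pre,f]); print(pre,W)
G=bayrot(b,a)
plan([(W[0],G,40),(W[1],G,30)])
import cv2; cv2.imwrite("pics/side1.png",env.grab_frame("side"))
E
```

```text
t 3.35 pos [ 522.9 -120.   229.1] bay [-126.1 -141.7] F [0.8 0.2 0.3] q [-0.79 -0.38  2.36  1.01  0.79  0.08] open 0.0 z [ 0.77  0.07 -0.63]
[-100.92533317 -135.          122.13451316] [[ 547.18023506 -110.5330992   122.13451316]
 [ 638.53614182 -100.31717152   45.        ]]
[[-0.055, 0.49, 0.63], [-0.4, -0.4, -0.2]]
[[-0.053, 0.485, 0.634], [-0.4, -0.4, -0.2]]
[[-0.038, 0.362, 0.479], [-0.3, -0.3, -0.2]]
-- reached [ 547.2 -110.5  122.1]
[[0.0, -0.0, 0.6], [-0.0, 0.0, -0.0]]
[[0.0, -0.0, 0.6], [-0.0, 0.0, -0.0]]
[[0.0, -0.0, 0.6], [-0.0, 0.0, -0.0]]
[[0.0, -0.0, 0.6], [-0.0, 0.0, -0.0]]
-- reached [ 638.5 -100.3   45. ]
```

View pics/side1.png

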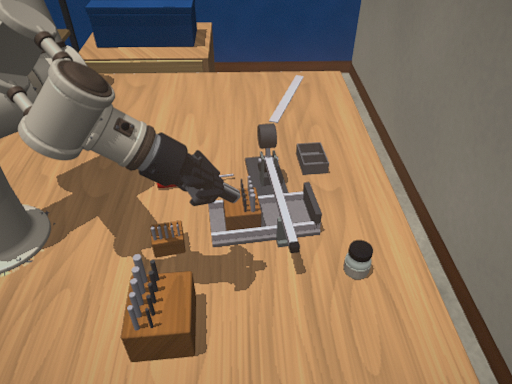

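>>> {"name": "apply_moves", "arguments": {"increments": [[[-0.06, 0.49, 0.63], [-0.4, -0.4, -0.2], -1], [[-0.05, 0.49, 0.63], [-0.4, -0.4, -0.2], -1], [[-0.04, 0.36, 0.48], [0, 0, 0], -1], [[0, 0, 0], [0, 0, 0], -1], [[0, 0, 0], [0, 0, 0], -1]]}}

```text
time: 4.03
position: [547.9, -110.1, 119.5]
ee_rot: [-1.775, 1.595, -0.744]
ft_force: [0.1, -0.6, -0.1]
opening: -0.003
```

```bash
python3 - <<'E'
from h import *
b=json.load(open("bay.json"))
st()
a=np.radians(50); L=120
f=np.array([-9,-135,45.]); pre=f-L*np.array([np.sin(a),0,-np.cos(a)])
W=b2w(b,[pre,f]); 
G=bayrot(b,a)
plan([(W[0],G,40),(W[1],G,30)])
import cv2; cv2.imwrite("pics/side2.png",env.grab_frame("side"))
E
```

```text
t 4.03 pos [ 547.9 -110.1  119.5] bay [-100.2 -134.7] F [ 0.1 -0.6 -0.1] q [-0.72 -0.03  2.34  1.35  0.62 -0.34] open -0.0 z [ 0.76  0.08 -0.64]
[[0.006, -0.031, -0.045], [-0.1, -0.1, -0.2]]
-- reached [ 547.2 -110.5  122.1]
[[0.0, -0.0, 0.6], [-0.0, -0.0, -0.0]]
[[0.0, -0.0, 0.6], [-0.0, -0.0, -0.0]]
[[0.0, -0.0, 0.6], [-0.0, -0.0, -0.0]]
[[0.0, -0.0, 0.6], [-0.0, -0.0, -0.0]]
-- reached [ 638.5 -100.3   45. ]
```

View pics/side2.png

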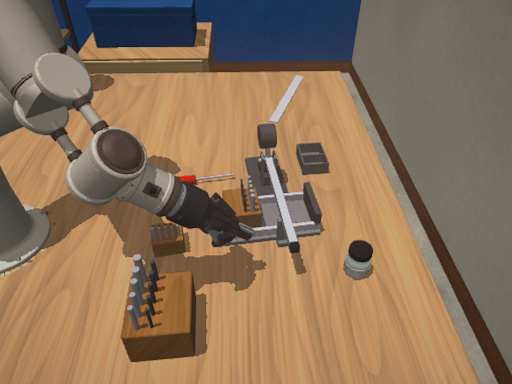

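>>> {"name": "apply_moves", "arguments": {"increments": [[[0, 0, 0.55], [0, 0, 0], -1], [[0, 0, 0.6], [0, 0, 0], -1], [[0, 0, 0.6], [0, 0, 0], -1], [[0, 0, 0.6], [0, 0, 0], -1], [[0, 0, 0], [0, 0, 0], -1]]}}

```text
time: 4.7
position: [645.9, -104.9, 54.7]
ee_rot: [-1.771, 1.584, -0.766]
ft_force: [-0.8, 0.4, -0.1]
opening: -0.002
```

```bash
cat > lift.py <<'E'
from h import *
import sys
b=json.load(open("bay.json"))
st()
G=bayrot(b,np.radians(50)); r=265
def pt(th): # TCP bay pos with contact at lower corner, following arc
    y=130-r*np.cos(th)-9*np.sin(th)*-1; z=84+r*np.sin(th)-9*np.cos(th)
    return (-9,y-4,z-16)
ths=[float(a) for a in sys.argv[1:]]
plan([(w,G,22) for w in b2w(b,[pt(t) for t in ths])])
E
python3 lift.py 0 .1 .2 .3 .4 .5 .6 .7 .8 .85; python3 - <<'E'
from h import *
import cv2; cv2.imwrite("pics/side3.png",cv2.resize(env.grab_frame("side")[140:290,180:380],None,fx=4,fy=4))
E
```

```text
t 4.7 pos [ 645.9 -104.9   54.7] bay [  -2.2 -140.4] F [-0.8  0.4 -0.1] q [-0.56  0.35  2.09  1.71  0.5  -0.62] open -0.0 z [ 0.77  0.08 -0.63]
[[-0.026, 0.018, -0.16], [-1.0, -0.6, 0.3]]
-- reached [ 639.  -104.3   59. ]
[[-0.037, -0.336, -0.282], [-0.0, -0.0, -0.0]]
[[-0.008, -0.07, -0.059], [-0.0, -0.0, -0.0]]
-- reached [ 638.7 -102.1   85.5]
[[-0.08, -0.331, -0.278], [-0.0, -0.0, -0.0]]
[[-0.017, -0.072, -0.06], [-0.0, -0.0, -0.0]]
-- reached [638.2 -97.3 111.8]
[[-0.121, -0.324, -0.272], [-0.0, -0.0, -0.0]]
[[-0.027, -0.073, -0.061], [-0.0, -0.0, -0.0]]
-- reached [637.4 -89.9 137.7]
[[-0.161, -0.314, -0.263], [-0.0, -0.0, -0.0]]
[[-0.037, -0.072, -0.061], [-0.0, -0.0, -0.0]]
-- reached [636.3 -80.  162.9]
[[-0.199, -0.3, -0.252], [-0.0, -0.0, -0.0]]
[[-0.047, -0.071, -0.06], [-0.0, -0.0, -0.0]]
-- reached [634.9 -67.8 187.1]
[[-0.236, -0.285, -0.239], [-0.0, -0.0, -0.0]]
[[-0.057, -0.069, -0.057], [-0.0, -0.0, -0.0]]
-- reached [633.3 -53.2 210.2]
[[-0.269, -0.267, -0.224], [-0.0, -0.0, -0.0]]
[[-0.066, -0.065, -0.054], [-0.0, -0.0, -0.0]]
-- reached [631.4 -36.6 231.8]
[[-0.301, -0.246, -0.206], [-0.0, -0.0, -0.0]]
[[-0.074, -0.06, -0.051], [-0.0, -0.0, -0.0]]
-- reached [629.3 -18.  251.8]
[[-0.201, -0.143, -0.12], [-0.0, -0.0, -0.0]]
-- reached [628.2  -8.  261.1]
```

View pics/side3.png

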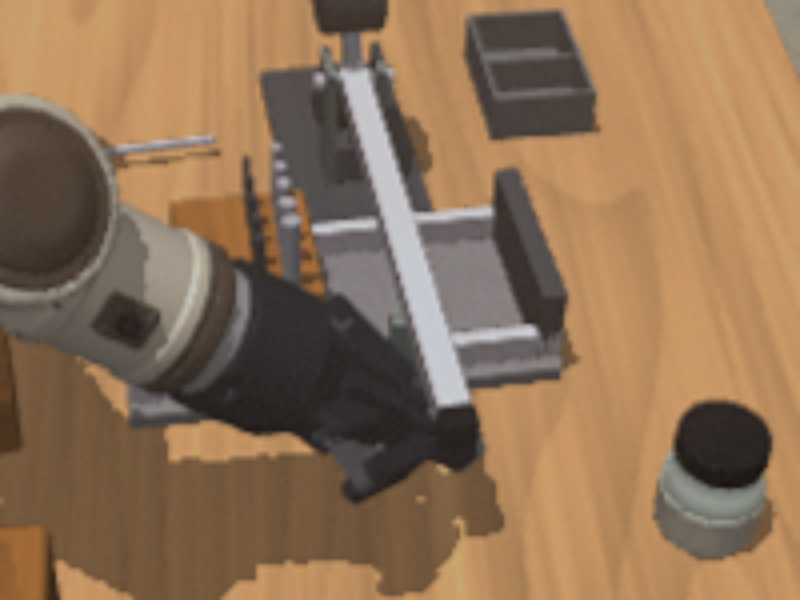

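>>> {"name": "apply_moves", "arguments": {"increments": [[[-0.06, -0.2, -0.3], [0, 0, 0], -1], [[-0.06, -0.33, -0.28], [0, 0, 0], -1], [[-0.1, -0.36, -0.3], [0, 0, 0], -1], [[-0.14, -0.36, -0.3], [0, 0, 0], -1], [[-0.18, -0.36, -0.3], [0, 0, 0], -1]]}}

```text
time: 5.38
position: [631.6, -80.1, 172.6]
ee_rot: [-1.768, 1.587, -0.775]
ft_force: [-0.3, -0.2, -0.7]
opening: -0.004
```

```bash
python3 lift.py .4 .5 .6 .7 .8 .85; python3 - <<'E'
from h import *
import cv2; cv2.imwrite("pics/side4.png",env.grab_frame("side"))
E
```

```text
t 5.38 pos [631.6 -80.1 172.6] bay [ -13.7 -114.1] F [-0.3 -0.2 -0.7] q [-0.52  0.02  2.15  1.24  0.49 -0.06] open -0.0 z [ 0.78  0.07 -0.63]
[[0.005, 0.092, 0.194], [-1.1, -1.0, 0.3]]
-- reached [636.3 -80.  162.9]
[[-0.199, -0.3, -0.252], [-0.0, -0.0, -0.0]]
[[-0.047, -0.071, -0.06], [-0.0, -0.0, -0.0]]
-- reached [634.9 -67.8 187.1]
[[-0.236, -0.285, -0.239], [-0.0, -0.0, -0.0]]
[[-0.057, -0.069, -0.057], [-0.0, -0.0, -0.0]]
-- reached [633.3 -53.2 210.2]
[[-0.269, -0.267, -0.224], [-0.0, -0.0, -0.0]]
[[-0.066, -0.065, -0.054], [-0.0, -0.0, -0.0]]
-- reached [631.4 -36.6 231.8]
[[-0.301, -0.246, -0.206], [-0.0, -0.0, -0.0]]
[[-0.074, -0.06, -0.051], [-0.0, -0.0, -0.0]]
-- reached [629.3 -18.  251.8]
[[-0.201, -0.143, -0.12], [-0.0, -0.0, -0.0]]
-- reached [628.2  -8.  261.1]
```

View pics/side4.png

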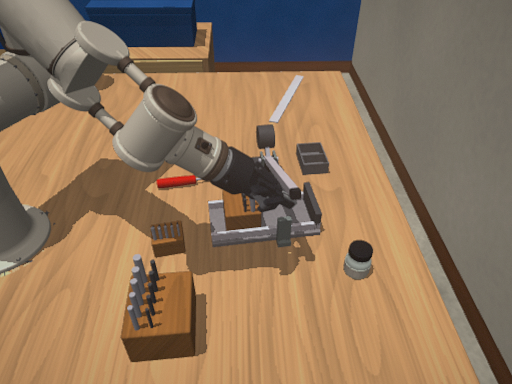

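>>> {"name": "apply_moves", "arguments": {"increments": [[[-0.2, -0.29, -0.23], [0, 0, 0], -1], [[-0.25, -0.3, -0.23], [0, 0, 0], -1], [[-0.29, -0.29, -0.22], [0, 0, 0], -1], [[-0.32, -0.28, -0.2], [0, 0, 0], -1], [[-0.34, -0.25, -0.17], [0, 0, 0], -1]]}}

```text
time: 6.05
position: [625.0, -9.8, 269.9]
ee_rot: [-1.763, 1.584, -0.792]
ft_force: [0.2, 0.8, -1.1]
opening: -0.001
```

```bash
python3 lift.py  .8 .9 1.0; python3 - <<'E'
from h import *
import cv2; cv2.imwrite("pics/side5.png",env.grab_frame("side"))
E
```

```text
t 6.05 pos [625.   -9.8 269.9] bay [-12.4 -43.6] F [ 0.2  0.8 -1.1] q [-0.37 -0.2   2.15  0.81  0.49  0.51] open -0.0 z [ 0.78  0.06 -0.62]
[[0.163, 0.244, 0.282], [-1.7, -1.5, 0.5]]
-- reached [629.3 -18.  251.8]
[[-0.329, -0.224, -0.188], [0.0, -0.0, -0.0]]
[[-0.081, -0.055, -0.046], [0.0, -0.0, -0.0]]
-- reached [627.1   2.4 270. ]
[[-0.355, -0.199, -0.167], [0.0, -0.0, -0.0]]
[[-0.086, -0.048, -0.041], [0.0, -0.0, -0.0]]
-- reached [624.6  24.3 286.1]
```

View pics/side5.png

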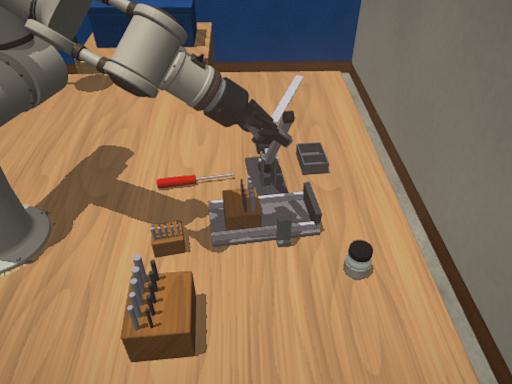

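>>> {"name": "apply_moves", "arguments": {"increments": [[[-0.1, -0.1, -0.08], [0, 0, 0], -1], [[0, 0, 0], [0, 0, 0], -1], [[0, 0, 0], [0, 0, 0], -1], [[0, 0, 0], [0, 0, 0], -1], [[0, 0, 0], [0, 0, 0], -1]]}}

```text
time: 6.72
position: [623.5, -4.8, 279.0]
ee_rot: [-1.762, 1.58, -0.796]
ft_force: [0.1, -0.7, 0.3]
opening: 0.002
```

```bash
python3 - <<'E'
from h import *
import cv2; st(); cv2.imwrite("pics/side6.png",env.grab_frame("side"))
b=json.load(open("bay.json"))
# retreat, then to behind-stand hover, tilt 20deg
G=bayrot(b,np.radians(50))
plan([(b2w(b,[(-150,-60,270)])[0],G,40),(b2w(b,[(-205,0,200)])[0],bayrot(b,np.radians(15)),50)])
E
```

```text
t 6.72 pos [623.5  -4.8 279. ] bay [-13.3 -38.4] F [ 0.1 -0.7  0.3] q [-0.36 -0.22  2.14  0.78  0.49  0.54] open 0.0 z [ 0.79  0.06 -0.62]
[[0.135, 0.528, -0.585], [-0.6, -0.4, 0.2]]
[[0.132, 0.534, -0.581], [-0.6, -0.4, 0.2]]
[[0.129, 0.539, -0.577], [-0.6, -0.4, 0.2]]
[[0.059, 0.254, -0.267], [-0.3, -0.2, 0.1]]
-- reached [490.1 -41.5 270. ]
[[-0.36, 0.534, 0.017], [-10.5, -0.0, -0.0]]
[[-0.36, 0.522, 0.114], [-10.5, -0.0, -0.0]]
[[-0.36, 0.492, 0.207], [-10.5, 0.0, -0.0]]
[[-0.12, 0.149, 0.098], [-3.5, -0.0, 0.0]]
-- reached [428.7  12.1 200. ]
```

View pics/side6.png

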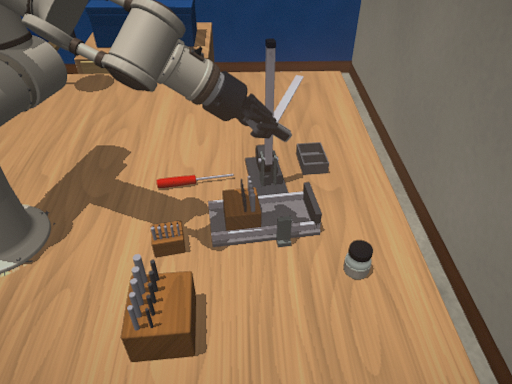

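>>> {"name": "apply_moves", "arguments": {"increments": [[[0.14, 0.53, -0.58], [0, 0, 0], -1], [[0.13, 0.53, -0.58], [0, 0, 0], -1], [[0.13, 0.54, -0.58], [0, 0, 0], -1], [[0.06, 0.25, -0.27], [0, 0, 0], -1], [[-0.3, 0.4, 0.1], [-10, 0, 0], -1]]}}

```text
time: 7.4
position: [475.9, -30.4, 246.5]
ee_rot: [-1.884, 1.702, -0.674]
ft_force: [-0.5, 0.8, -0.3]
opening: -0.003
```

```bash
python3 - <<'E'
from h import *
st()
b=json.load(open("bay.json"))
G=bayrot(b,np.radians(20))
plan([(b2w(b,[(-185,0,150)])[0],G,40),(b2w(b,[(-177,0,65)])[0],G,30)])
E
```

```text
t 7.4 pos [475.9 -30.4 246.5] bay [-162.9  -47.4] F [-0.5  0.8 -0.3] q [-0.57 -0.65  2.42  0.56  0.83  0.63] open -0.0 z [ 0.66  0.04 -0.75]
[[-0.36, 0.587, 0.408], [-7.9, -0.7, -0.1]]
[[-0.355, 0.525, 0.488], [-7.9, -0.7, -0.1]]
[[-0.261, 0.337, 0.417], [-5.9, -0.5, -0.1]]
-- reached [448.6  14.3 150. ]
[[0.0, 0.151, 0.581], [-0.0, -0.0, -0.0]]
[[0.0, 0.151, 0.581], [-0.0, -0.0, -0.0]]
[[0.0, 0.128, 0.491], [-0.0, -0.0, -0.0]]
-- reached [456.6  15.2  65. ]
```

>>> {"name": "apply_moves", "arguments": {"increments": [[[-0.36, 0.59, 0.41], [-7.9, -0.7, 0], -1], [[-0.36, 0.53, 0.49], [-7.9, -0.7, 0], -1], [[-0.26, 0.34, 0.42], [-5.9, -0.5, 0], -1], [[0, 0, 0], [0, 0, 0], -1], [[0, 0, 0], [0, 0, 0], -1]]}}

```text
time: 8.02
position: [448.7, 14.5, 149.3]
ee_rot: [-2.136, 1.915, -0.331]
ft_force: [-0.4, -0.4, 0.8]
opening: -0.001
```

```bash
python3 - <<'E'
from h import *
import cv2
st()
b=json.load(open("bay.json"))
G=bayrot(b,np.radians(20))
plan([(b2w(b,[(-177,0,65)])[0],G,30)])
cv2.imwrite("pics/side7.png",env.grab_frame("side"))
cv2.imwrite("pics/top7.png",env.grab_frame("top"))
E
```

```text
t 8.03 pos [448.7  14.5 149.3] bay [-184.9    0.2] F [-0.4 -0.4  0.8] q [-0.33 -0.32  2.3   0.19  0.86  1.03] open -0.0 z [ 0.33  0.04 -0.94]
[[0.001, 0.147, 0.582], [0.2, -0.0, -0.0]]
[[0.001, 0.149, 0.581], [0.2, -0.0, -0.0]]
[[0.001, 0.124, 0.478], [0.1, -0.0, -0.0]]
-- reached [456.6  15.2  65. ]
```

View pics/side7.png

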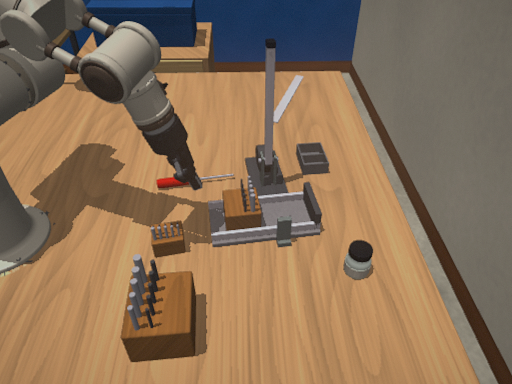

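View pics/top7.png

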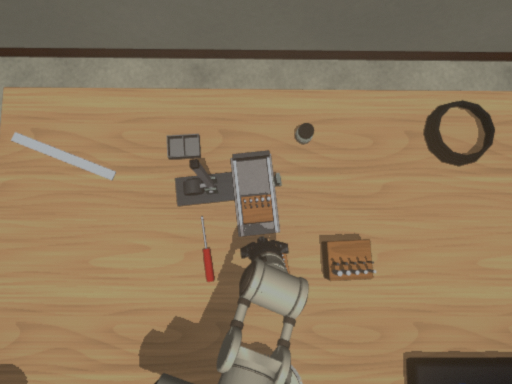

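>>> {"name": "apply_moves", "arguments": {"increments": [[[0, 0.15, 0.58], [0, 0, 0], -1], [[0, 0.15, 0.58], [0, 0, 0], -1], [[0, 0.12, 0.48], [0, 0, 0], -1], [[0, 0, 0], [0, 0, 0], -1], [[0, 0, 0], [0, 0, 0], -1]]}}

```text
time: 8.75
position: [461.2, 10.6, 70.5]
ee_rot: [-2.123, 1.915, -0.355]
ft_force: [-0.5, -0.3, 0.4]
opening: -0.001
```

```bash
python3 - <<'E'
from h import *
import cv2
st()
b=json.load(open("bay.json"))
G=bayrot(b,np.radians(20))
plan([(b2w(b,[(-145,0,63)])[0],G,10),(b2w(b,[(-100,0,63)])[0],G,10)])
cv2.imwrite("pics/side8.png",cv2.resize(env.grab_frame("side")[140:290,150:350],None,fx=4,fy=4))
E
```

```text
t 8.75 pos [461.2  10.6  70.5] bay [-173.    -5.1] F [-0.5 -0.3  0.4] q [-0.33 -0.12  2.33  0.25  0.62  0.96] open -0.0 z [ 0.35  0.03 -0.94]
[[-0.037, -0.16, 0.114], [-0.2, -0.2, -0.1]]
[[-0.036, -0.16, 0.114], [-0.2, -0.2, -0.1]]
[[-0.033, -0.151, 0.107], [-0.2, -0.2, -0.1]]
-- reached [488.4  18.7  63. ]
[[0.0, -0.188, 0.068], [-0.0, 0.0, 0.0]]
[[0.0, -0.188, 0.068], [-0.0, 0.0, 0.0]]
[[0.0, -0.188, 0.068], [-0.0, 0.0, 0.0]]
[[-0.0, -0.188, 0.068], [-0.0, 0.0, 0.0]]
[[-0.0, -0.094, 0.034], [-0.0, 0.0, 0.0]]
-- reached [533.1  23.7  63. ]
```

View pics/side8.png

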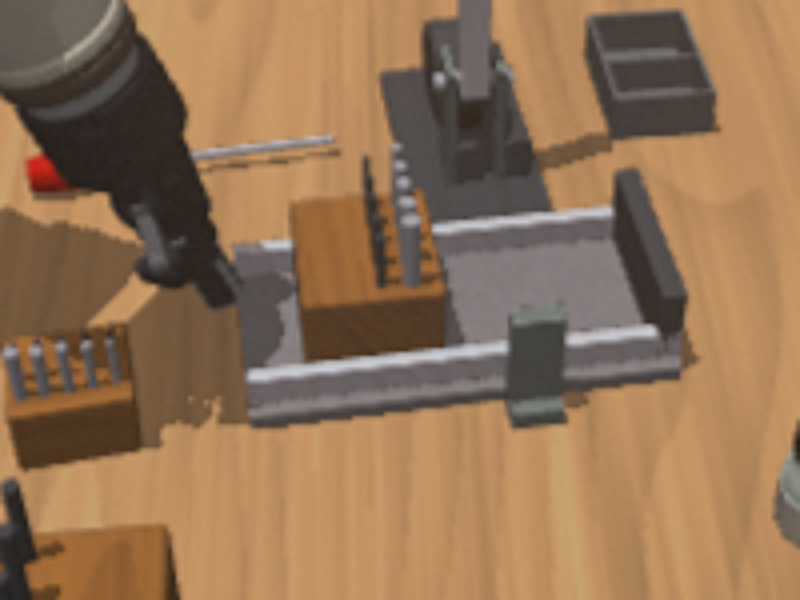

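>>> {"name": "apply_moves", "arguments": {"increments": [[[-0.04, -0.16, 0.11], [0, 0, 0], -1], [[-0.04, -0.16, 0.11], [0, 0, 0], -1], [[-0.03, -0.19, 0.1], [0, 0, 0], -1], [[0, -0.19, 0.07], [0, 0, 0], -1], [[0, -0.19, 0.07], [0, 0, 0], -1]]}}

```text
time: 9.43
position: [514.3, 21.7, 66.5]
ee_rot: [-2.123, 1.912, -0.359]
ft_force: [-2.9, -0.3, 2.2]
opening: 0.001
```

```bash
cat > push.py <<'E'
from h import *
import cv2,sys
st()
b=json.load(open("bay.json"))
G=bayrot(b,np.radians(20))
plan([(b2w(b,[(float(sys.argv[1]),0,63)])[0],G,15)],show=6)
im=env.grab_frame("side")[140:290,150:350]
cv2.imwrite(sys.argv[2],cv2.resize(im,None,fx=4,fy=4))
E
python3 push.py -60 pics/side9.png
```

```text
t 9.43 pos [514.3  21.7  66.5] bay [-118.9    0. ] F [-2.9 -0.3  2.2] q [-0.26  0.04  2.19  0.22  0.58  1.05] open 0.0 z [ 0.35  0.03 -0.94]
[[-0.003, -0.274, 0.122], [-0.2, -0.2, -0.1]]
[[-0.002, -0.274, 0.122], [-0.2, -0.2, -0.1]]
[[-0.001, -0.275, 0.121], [-0.2, -0.2, -0.1]]
[[-0.001, -0.256, 0.112], [-0.2, -0.2, -0.1]]
-- reached [572.8  28.2  63. ]
```

View pics/side9.png

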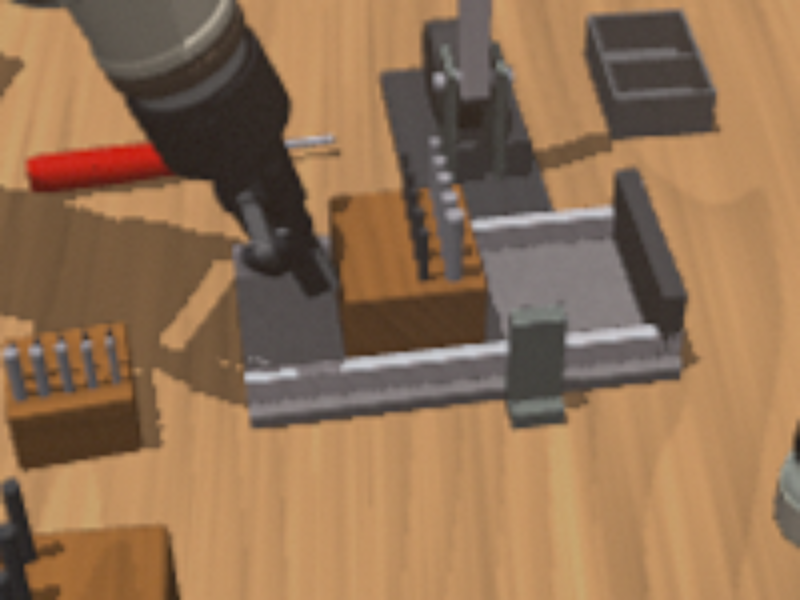

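>>> {"name": "apply_moves", "arguments": {"increments": [[[0, -0.24, 0.11], [0, 0, 0], -1], [[0, -0.24, 0.11], [0, 0, 0], -1], [[0, -0.24, 0.11], [0, 0, 0], -1], [[0, -0.24, 0.11], [0, 0, 0], -1], [[0, -0.1, 0.04], [0, 0, 0], -1]]}}

```text
time: 10.1
position: [575.6, 28.0, 62.2]
ee_rot: [-2.124, 1.913, -0.358]
ft_force: [-2.7, -1.3, 1.1]
opening: 0.002
```

```bash
python3 push.py -24 pics/side10.png
```

```text
t 10.1 pos [575.6  28.   62.2] bay [-57.3  -0.5] F [-2.7 -1.3  1.1] q [-0.21  0.2   2.02  0.19  0.58  1.12] open 0.0 z [ 0.35  0.03 -0.94]
[[-0.007, -0.283, 0.099], [-0.3, -0.3, -0.1]]
[[-0.006, -0.284, 0.098], [-0.3, -0.3, -0.1]]
[[-0.001, -0.062, 0.021], [-0.1, -0.1, -0.0]]
-- reached [608.6  32.2  63. ]
```

View pics/side10.png

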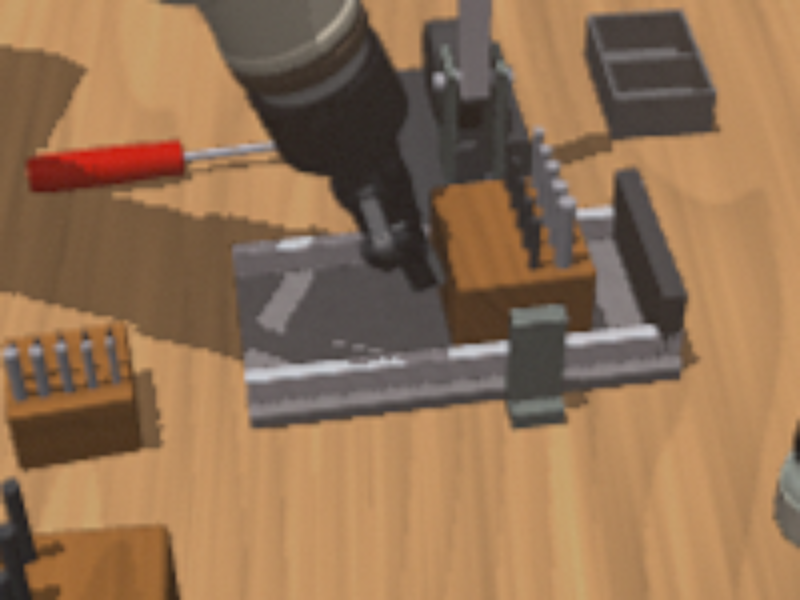

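>>> {"name": "apply_moves", "arguments": {"increments": [[[0, -0.15, 0.055], [0, 0, 0], -1], [[0, -0.15, 0.055], [0, 0, 0], -1], [[0, -0.12, 0.045], [0, 0, 0], -1], [[0, -0.08, 0.03], [0, 0, 0], -1], [[0, -0.06, 0.02], [0, 0, 0], -1]]}}

```text
time: 10.78
position: [606.4, 31.3, 62.0]
ee_rot: [-2.124, 1.913, -0.356]
ft_force: [-1.9, 0.5, 0.5]
opening: 0.003
```

```bash
python3 push.py -22 pics/side11.png
```

```text
t 10.78 pos [606.4  31.3  62. ] bay [-26.3  -0.6] F [-1.9  0.5  0.5] q [-0.19  0.27  1.93  0.17  0.6   1.15] open 0.0 z [ 0.35  0.03 -0.94]
[[-0.012, -0.088, 0.011], [-0.6, -0.6, -0.3]]
-- reached [610.6  32.4  63. ]
```

View pics/side11.png

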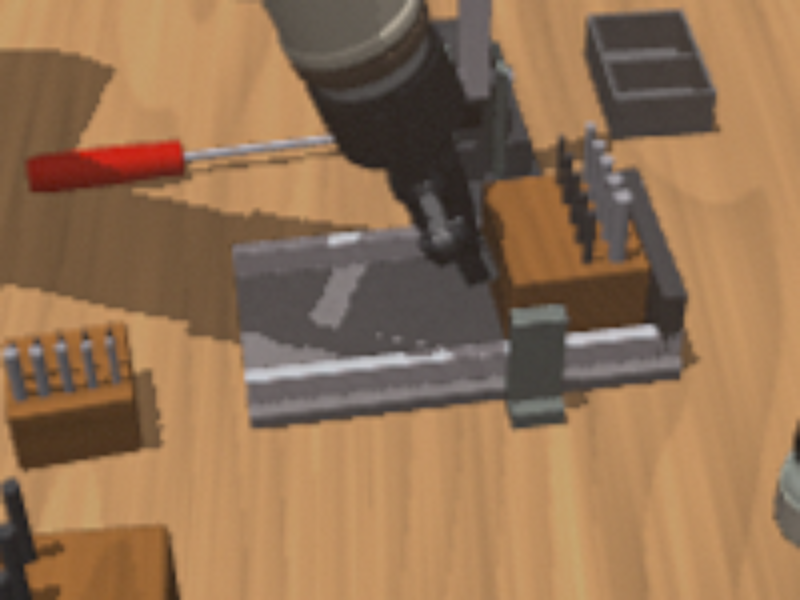

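>>> {"name": "apply_moves", "arguments": {"increments": [[[0, -0.04, 0.015], [0, 0, 0], -1], [[0, -0.04, 0.015], [0, 0, 0], -1], [[0, -0.04, 0.015], [0, 0, 0], -1], [[0, -0.04, 0.015], [0, 0, 0], -1], [[0, 0, 0], [0, 0, 0], -1]]}}

```text
time: 11.45
position: [610.4, 33.1, 60.1]
ee_rot: [-2.133, 1.917, -0.341]
ft_force: [-1.2, -0.6, 0.5]
opening: -0.003
```

>>> {"name": "apply_moves", "arguments": {"increments": [[[0, -0.06, 0.01], [0, 0, 0], -1], [[0, -0.06, 0.01], [0, 0, 0], -1], [[0, -0.06, 0.01], [0, 0, 0], -1], [[0, -0.06, 0.01], [0, 0, 0], -1], [[0, -0.06, 0.01], [0, 0, 0], -1]]}}

```text
time: 12.08
position: [611.5, 34.8, 56.8]
ee_rot: [-2.159, 1.93, -0.302]
ft_force: [-15.7, -4.5, 11.2]
opening: -0.001
```

```bash
python3 push.py -22 pics/side12.png
```

```text
t 12.07 pos [611.5  34.8  56.8] bay [-20.8   2.3] F [-15.7  -4.5  11.2] q [-0.18  0.31  1.88  0.14  0.66  1.18] open -0.0 z [ 0.3   0.03 -0.95]
[[0.046, -0.015, -0.124], [2.2, -0.0, 0.0]]
-- reached [610.6  32.4  63. ]
```

View pics/side12.png

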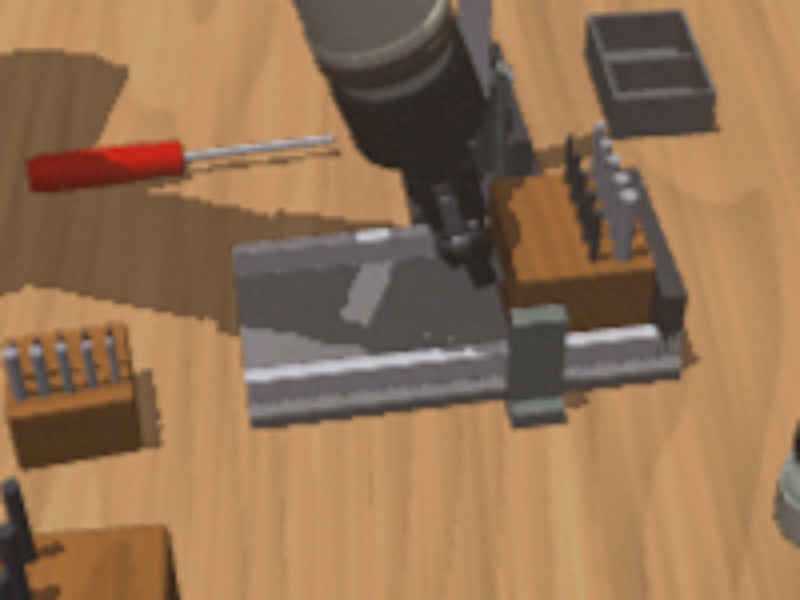

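>>> {"name": "apply_moves", "arguments": {"increments": [[[0, 0.12, -0.04], [0, 0, 0], -1], [[0, 0.3, -0.1], [0, 0, 0], -1], [[0, 0.4, -0.15], [0, 0, 0], -1], [[0, 0.4, -0.3], [0, 0, 0], -1], [[0, 0.3, -0.6], [0, 0, 0], -1]]}}

```text
time: 12.75
position: [522.0, 24.0, 91.2]
ee_rot: [-2.155, 1.928, -0.309]
ft_force: [-0.4, 0.9, 1.0]
opening: -0.001
```

>>> {"name": "apply_moves", "arguments": {"increments": [[[0, 0.4, -0.8], [0, 0, 0], -1], [[0, 0.4, -0.8], [0, 0, 0], -1], [[0, 0.4, -0.8], [0, 0, 0], -1], [[0, 0, -0.5], [0, 0, 0], -1], [[0, 0, 0], [0, 0, 0], -1]]}}

```text
time: 13.38
position: [420.2, 11.7, 218.2]
ee_rot: [-2.147, 1.923, -0.33]
ft_force: [0.6, 0.7, 0.4]
opening: 0.001
```

```bash
python3 push.py -22 pics/side13.png; python3 - <<'E'
from h import *
import cv2
b=json.load(open("bay.json"))
im=env.grab_frame("top")
# expected home: top face corners at z72, x -5..75,y±45
for X in b2w(b,[(-5,45,72),(-5,-45,72),(75,-45,72),(75,45,72)]):
    u=proj("top",[X])[0]; print(u.round(1))
cv2.imwrite("pics/top13.png",cv2.resize(im[115:265,170:320],None,fx=4,fy=4,interpolation=cv2.INTER_CUBIC))
print([(proj("top",[X])[0]-(170,115)).round(1)*4 for X in b2w(b,[(-5,45,72),(-5,-45,72),(75,-45,72),(75,45,72)])])
E
```

```text
t 13.38 pos [420.2  11.7 218.2] bay [-213.5    0.6] F [0.6 0.7 0.4] q [-0.36 -0.52  2.29  0.16  1.08  1.05] open 0.0 z [ 0.32  0.03 -0.95]
[[-0.001, -0.159, 0.254], [0.1, -0.0, 0.0]]
[[-0.001, -0.159, 0.255], [0.1, -0.0, 0.0]]
[[-0.001, -0.158, 0.255], [0.1, -0.0, 0.0]]
[[-0.001, -0.158, 0.255], [0.1, -0.0, 0.0]]
[[-0.001, -0.158, 0.255], [0.1, -0.0, 0.0]]
[[-0.001, -0.158, 0.255], [0.1, -0.0, 0.0]]
-- reached [489.7  19.3 161.6]
[239.1 183.3]
[269.1 180.2]
[266.  154.1]
[236.3 157.1]
[array([276.4, 273.2]), array([396.4, 260.8]), array([384. , 156.4]), array([265.2, 168.4])]
```

View pics/side13.png

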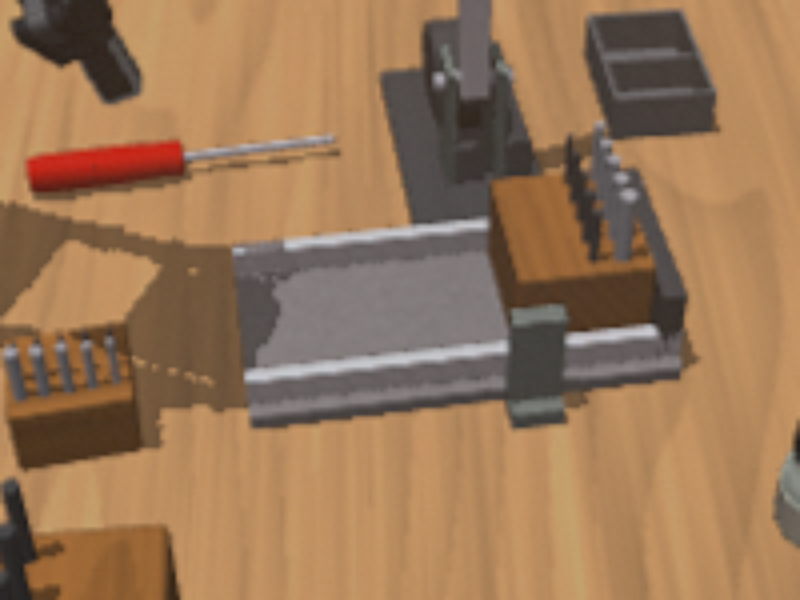

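View pics/top13.png

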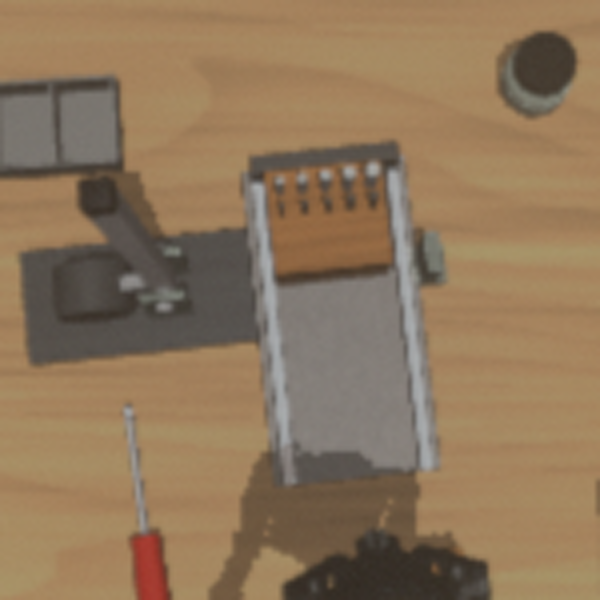

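```bash
python3 - <<'E'
from h import *
import cv2
b=json.load(open("bay.json"))
for cam,off in (("top",(220,135)),("side",(255,155))):
    im=env.grab_frame(cam)
    c=im[off[1]:off[1]+75,off[0]:off[0]+90]; c=cv2.resize(c,None,fx=8,fy=8,interpolation=cv2.INTER_CUBIC)
    def poly(P,col):
        u=((proj(cam,b2w(b,P))-off+0.5)*8).astype(int); cv2.polylines(c,[u.reshape(-1,1,2)],True,col,1)
    poly([(-5,45,72),(-5,-45,72),(75,-45,72),(75,45,72)],(0,255,0))
    poly([(75,57,62),(75,-57,62),(90,-57,62),(90,57,62)],(255,0,255))
    poly([(-160,57,32),(90,57,32),(90,48,32),(-160,48,32)],(255,255,0))
    poly([(-15,-78,75),(-15,-66,75),(15,-66,75),(15,-78,75)],(0,255,255))
    cv2.imwrite(f"pics/ov_{cam}.png",c)
E
```

```text
(no output)
```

View pics/ov_top.png

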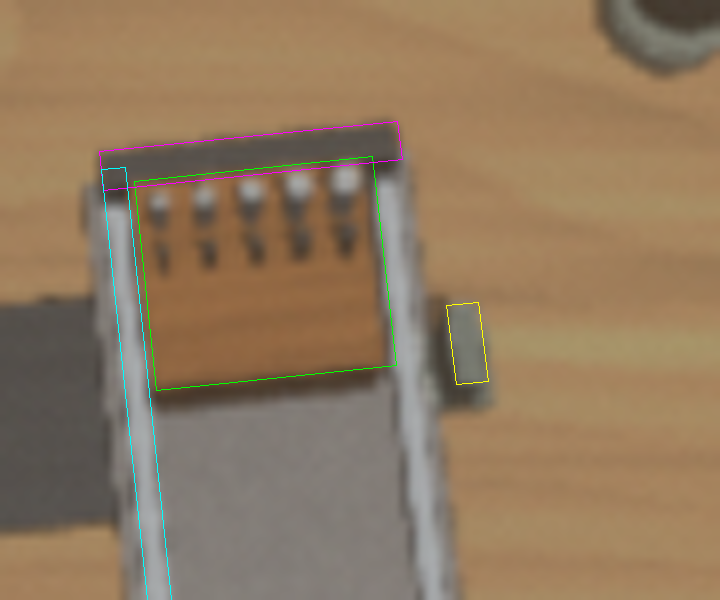

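View pics/ov_side.png

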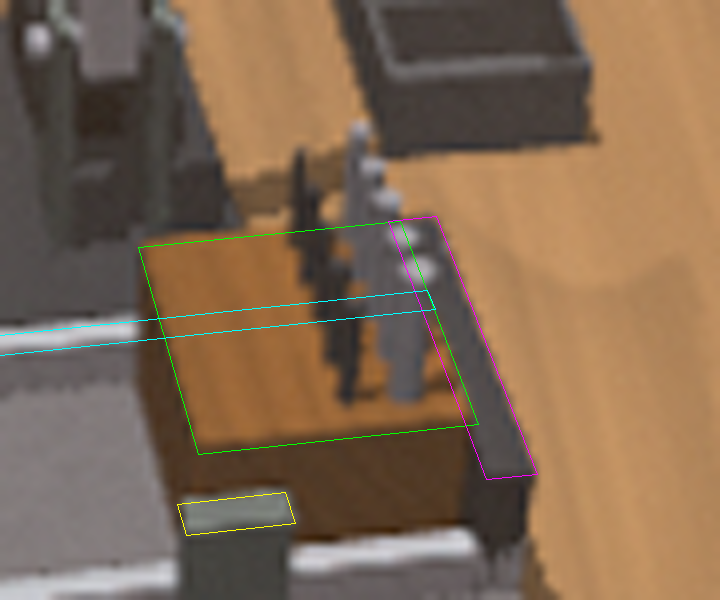

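```bash
python3 - <<'E'
from h import *
import cv2
for c,ts in (("side",("jar","tin","screwdriver","stand")),):
    cv2.imwrite("pics/side_end.png",env.grab_frame(c))
    for t in ts: print(t,[(np.round(d["xy"],1).tolist(),round(d["conf"],2)) for d in env.boxes_of(c,t)])
E
```

```text
jar [([357.3, 258.1], 0.92)]
tin [([311.0, 157.3], 0.62)]
screwdriver [([171.6, 183.3], 0.75)]
stand [([296.5, 199.6], 0.97), ([167.7, 235.3], 0.72), ([159.8, 314.6], 0.57)]
```

View pics/side_end.png

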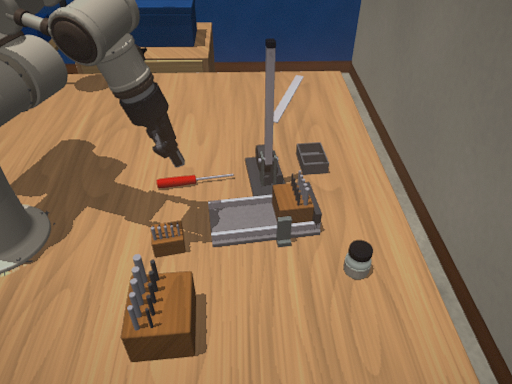

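The barrier is upright (cap at [270,44]) and the stand is against the stop ([296,200]). The jar, tray and screwdriver look as they did in the first picture, and the robot is clear of everything.

```bash
python3 -c "
from cell import env
print(env.finish_job())"
```

```text
the job is handed in; nothing more can be done
None
```

The barrier arm is raised and stays up on its own, and the drill-bit stand is home against the end stop. I handed the job in at about 14 s on the robot's clock.

- **Barrier:** I put the closed fingertips under the arm near its free end and lifted it along its arc to about 0.85 rad. It then swung upright by itself, and the last side picture still shows it raised.
- **Stand:** I pushed the back of the middle-sized stand along the bed with closed fingers. Sliding took about 2–3 N. At the stop the horizontal force rose to about 16 N and forward motion stalled, and the push pressed the stand down rather than lifting it.
- **Last checks:** In the top picture the stand's back edge matches the predicted home position to within my reading of it, about 1 mm.
    - **Disagreement:** In the side overlay the stand's front corner looked about 3 mm short of the prediction. No gap to the stop is visible there, so I took this as calibration or pixel-reading error.
    - **Other objects:** By eye the jar, tray and screwdriver had not moved. Their detected positions shifted by 0.5 to 5.5 pixels, which I took as detector noise; the largest shift was the screwdriver's. The gripper was clear of everything at hand-in.

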